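# Hold the window frame home under the dock's lip

## Task

Pick up the glazed window frame by its upright handle block, lay it flat on the deck of the white exposure dock and slide it, glass end first, in under the lip of the hood; feel for the sprung stop hidden in there and press on against the spring until the frame is fully home. Ease it in slowly, never ramming the stop, as the glass is fragile, and leave all the other things where they are. Finish still holding the frame pressed home with the fingers, so that a colleague can clamp it: the spring pushes it out again if you let go.

Things in the scene. Friction and masses are not known exactly. Their poses are not given: they have to be found in the camera images.
- frame: the window frame: flat aluminium frame 120 x 100 x 8 mm (x, y, z), 0.17 to 0.35 kg, a glass pane in its front (+x) half, an upright aluminium handle block on its solid rear half. Origin: centre of the underside; x points from the handle end to the glass end, z up. Starts flat on a 4 mm thick black mat on the table, glass end roughly away from the robot.
- frame_grip (a point): centre of the handle block, 33 mm above the frame's underside and 30 mm behind (-x) its origin. The block is 14 mm thick along x, 36 mm wide along y and stands from 8 to 48 mm above the frame's underside. Axes as the frame's.
- frame_front (a point): middle of the lower front (glass end) edge of the frame, 60 mm ahead (+x) of its origin; axes as the frame's
- dock: the exposure dock: white metal device fixed to the table, left or right of the mat, 300 mm long (x), 180 wide (y). Origin at table height on its centre line, 140 mm in from the near end; x points into the slot, z up; yaw within 0.15 rad. Open flat deck 30 mm above the table from x = -140 to 40 mm; from 40 to 160 mm a hood rising 30 mm above the deck, black panel and blue screen on top.
- dock_lip (a point): middle of the lip, the lower near edge of the dock's hood, at x = 40 mm of the dock, 12 mm above the deck; axes as the dock's. The slot under it is 108 mm wide and 12 mm high, open towards -x, with a sprung stop inside, out of sight.
- guides (a point): point on the deck midway between two low guides (8 mm high, seen as aluminium strips), at x = -29 mm of the dock; they run from x = -58 to 0 mm and narrow towards the slot: 131 mm free width between them at -58, 108 at the slot. Axes as the dock's.
- ejector (a joint): how far the sprung stop bar in the slot is pushed in, m: 0 at rest, 0.008 at its hard end, which is fully home. Spring: 4 N as it starts to move, 8 N at the hard end; it pushes the frame back out. At rest the bar's face is 16 to 32 mm inside the lip, differing each time, so it must be felt for.
- scraper: steel scraper with a handle, 180 mm long, lying flat between dock and mat; a bystander, origin at the underside; leave it alone
- beaker: white plastic cup, 60 mm across, 70 mm high; a bystander, origin at the underside; leave it alone
- clamp_knob: small black clamp knob, 36 mm across, 30 mm high; a bystander, origin at the underside; leave it alone
- platform: square aluminium build platform, 130 x 130 x 8 mm, with a block and a thin wire bail 88 mm high on it (not the window frame: it has no glass); a bystander, origin at the underside; leave it alone
- resin: tall grey bottle, 70 mm across, 190 mm high; a bystander, origin at the underside; leave it alone
- jar: small jar, 48 mm across, 60 mm high; a bystander, origin at the underside; leave it alone
Mind the look-alikes: they are no part of the job. Leave any orange look-alike of the frame alone.

How it is judged:
By the outcome, as a careful person would: the job done as asked, in the order asked, and still so for the second after the job is handed in, while the arm keeps its last pose, push and grip.
It also fails if it takes over 45 s, if anything falls off the work surface, if the arm or the gripper's body presses on something with over 40 N, if the wrist force passes 120 N, or if a joint passes its speed limit or range.

## Robot

A 6-joint arm with a two-finger parallel gripper is mounted at the origin on the work surface. World frame = base frame: x ahead of the robot, y to its left, z up, the work surface at z = 0. Lengths are in mm, angles in rad, forces in N, time in s.
With the tool pointing down it reaches from about 350 to 775 mm from the base axis. Payload 7.3 kg.
Tool frame: the origin (TCP) lies midway between the tips of the shut fingers; the grasp point (between the pads) lies 19 mm behind it; x points along the fingers, z is the direction in which the jaws open and shut, and the axes are right-handed (so a half turn about x gives the same grasp; the last joint's range is limited). The gripper opens to 92 mm and grips with 3 to 60 N. Pads are 19 mm wide; open, the fingers measure 130 mm over their backs; the gripper's body (75 mm by 190 mm) begins 47 mm behind the grasp point.
Start: joints at [1.114, 0.342, 1.524, -0, 1.275, -0.146], TCP at [160.541, 499.871, 226.741] pointing down, gripper open.
Joint ranges: [-2.53, 2.53], [-0.77, 2.02], [0.04, 2.7], [-1, 4.14], [0.28, 2.66], [-3.11, 3.11]. Speed limits (rad/s): [2.57, 2.57, 3.14, 3.14, 3.14, 3.14].

## Interface

Orientations are given as [roll, pitch, yaw] about the fixed x, y, z axes, in that order (R = Rz(yaw) Ry(pitch) Rx(roll)).
In Python, from plant import monitor, optics, close_job gives the robot as it stands.
- The arm moves only by the tool send_rows, never from a script. Its argument "commands" is a list that holds one entry, the list of rows, each a list of 5 numbers: the shift along the tool's x, y, z in m, then the turn about the tool's x in degrees, then the finger opening in m, from 0 to 0.0918. A call has 1 to 10 rows; each row shifts and turns the pose as measured when the row begins, along the tool's axes as they then stand; what a row does not reach is not made up. A row lasts 1/12 s, in which the tool goes at most 41.7 mm and 7.16 degrees, less where a joint would pass 70% of its speed; a pose out of reach is approached as far as the arm can. A call with a gripper value outside its range is refused whole. The fingers move at their own pace and stop on an object; the grip force is fixed at half the most. Time passes only in rows, so rows that do not move let the fingers close. It gives the time, the measured TCP pose, the force and the opening at its end, in the units of the state.
- monitor.get_obs(): the state, without advancing time (a new reading comes with each control period).
- optics.capture(name): name is "scene" or "top" or "wrist"; returns a dict with "color" (384x512x3 uint8, blue, green, red), "camera_matrix" (3x3 intrinsics, pixels), "camera_from_world" (4x4, takes a point from world to camera coordinates); the wrist camera has in their place "T_tool_cam" (4x4, takes a point from camera to tool coordinates, whose origin is the TCP and whose axes are the tool frame's). Camera axes: x right, y down, z forward; pixel columns grow to the right and rows downward; lengths in mm; the calibration is good to about 2 mm. A picture is of the moment at which its call begins: read the wrist's pose just before it. There is no depth.
- close_job(): hands the job in, once; it reports no verdict.
The state is a dict: "time": time; "joint_positions": joint angles; "dq": joint speeds; "tau": joint torques, N m; "tool_pos": TCP position; "tcp_rot": TCP orientation; "contact_force": force on the tool from outside, world axes, zero at the start; "moment": the same for the moment, N m; "grip_width": finger opening in mm.
Only numpy, scipy, OpenCV 4.12 (cv2) and the standard library are available. Lean on these libraries where they do the work, as an engineer would, in place of code of your own. Each camera call takes 0.05 s, during which the arm holds its last target.

## Working session

There is one attempt and no reset: what is moved stays moved. The work goes in short steps, Python scripts to look and compute and a tool call to move; the robot and the scene stay as the last step left them, time stands still between calls to the robot, and variables do not carry over. Pictures are saved under pics/ and viewed, and the job is handed in when it is done.

Besides the shell and the picture viewer there is one more tool, called as name(argument=value, ...), one argument or row to a line, values as JSON. send_rows: Moves the arm, as the interface text tells. Its arguments: {"type":"object","properties":{"commands":{"type":"array","items":{"type":"array","items":{"type":"array","items":{"type":"number"}}}}},"required":["commands"]}

```bash
ls; mkdir -p pics; python3 - <<'E'
from plant import monitor, optics
import cv2, numpy as np
o=monitor.get_obs(); print(o)
for n in ["scene","top","wrist"]:
    c=optics.capture(n); cv2.imwrite(f"pics/{n}0.png",c["color"]); np.savez(f"pics/{n}0.npz",**c)
    print(n,{k:np.round(v,3).tolist() for k,v in c.items() if k!="color"})
E
```

```text
pics
{'time': 0.0, 'joint_positions': array([ 1.11399066e+00,  3.42722842e-01,  1.52500099e+00, -5.35236548e-05,
        1.27536863e+00, -1.46022235e-01]), 'dq': array([-0.00031304, -0.00140882,  0.00259873, -0.00088069,  0.00056255,
       -0.00062465]), 'tau': array([-1.80172092e-04, -4.31245673e+01, -2.44222605e+01,  7.17851752e-02,
        5.59513690e-02, -1.25742054e-04]), 'tool_pos': array([160.37782851, 499.49122683, 226.05048313]), 'tcp_rot': array([ 3.02968267,  1.56929565, -1.99347412]), 'contact_force': array([ 0.25832428, -0.78629621,  0.66001186]), 'moment': array([0.00946995, 0.02524541, 0.02215228]), 'grip_width': 91.80818114273617}
scene {'camera_matrix': [[441.041, 0.0, 263.195], [0.0, 441.041, 190.317], [0.0, 0.0, 1.0]], 'camera_from_world': [[-0.855, 0.518, 0.005, 440.22], [0.334, 0.558, -0.76, -130.719], [-0.396, -0.649, -0.65, 1448.069], [0.0, 0.0, 0.0, 1.0]]}
top {'camera_matrix': [[416.215, 0.0, 261.61], [0.0, 416.215, 188.61], [0.0, 0.0, 1.0]], 'camera_from_world': [[0.022, -1.0, 0.009, -10.66], [-0.999, -0.023, -0.03, 531.352], [0.03, -0.009, -1.0, 1294.457], [0.0, 0.0, 0.0, 1.0]]}
wrist {'camera_matrix': [[295.801, 0.0, 260.714], [0.0, 295.801, 190.308], [0.0, 0.0, 1.0]], 'T_tool_cam': [[0.0, -0.287, 0.958, -156.475], [0.001, -0.958, -0.287, 77.77], [1.0, 0.001, -0.0, 0.507], [0.0, 0.0, 0.0, 1.0]]}
```

View pics/scene0.png

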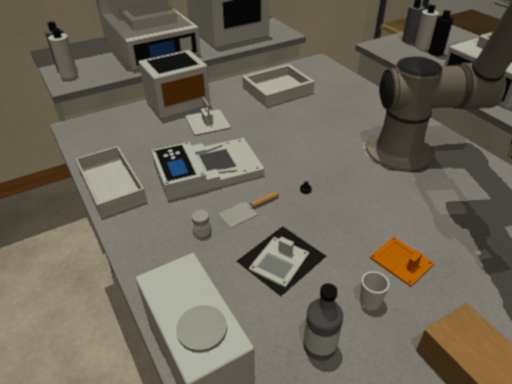

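View pics/top0.png

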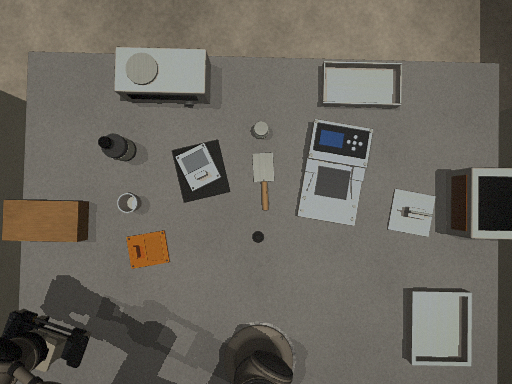

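View pics/wrist0.png

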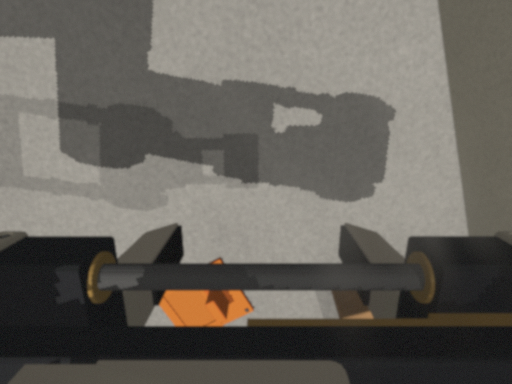

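The frame sits on the black mat at about (197,166) in the top view. The dock is at about (335,170), with the scraper between them. Next I'll enlarge both.

```bash
python3 - <<'E'
import cv2
t=cv2.imread("pics/top0.png"); s=cv2.imread("pics/scene0.png")
def crop(im,x0,y0,w,h,k,n):
    cv2.imwrite(n,cv2.resize(im[y0:y0+h,x0:x0+w],None,fx=k,fy=k,interpolation=cv2.INTER_CUBIC))
crop(t,165,130,75,75,8,"pics/tf.png")
crop(t,285,110,100,125,4.8,"pics/td.png")
crop(s,230,220,100,75,8,"pics/sf.png")
crop(s,145,130,130,70,6,"pics/sd.png")
E
```

```text
(no output)
```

View pics/tf.png

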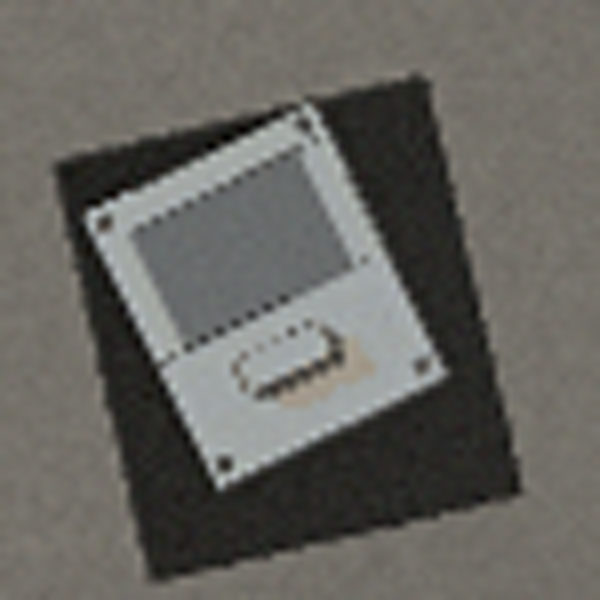

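View pics/td.png

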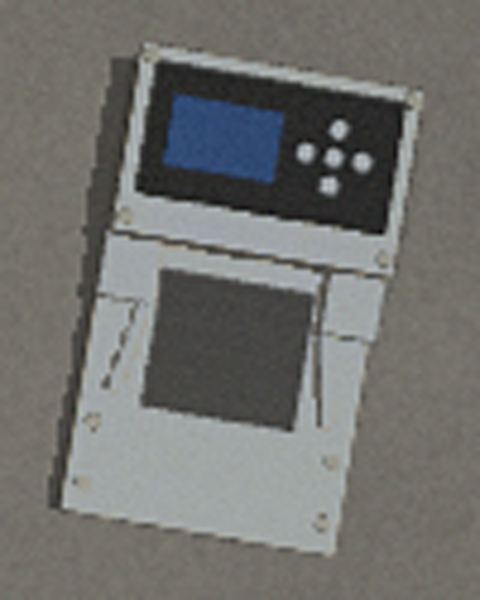

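View pics/sf.png

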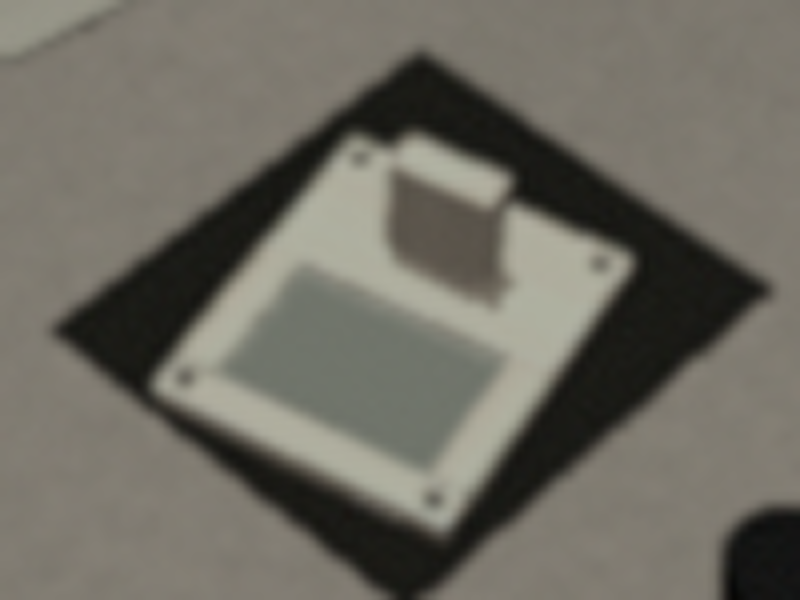

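View pics/sd.png

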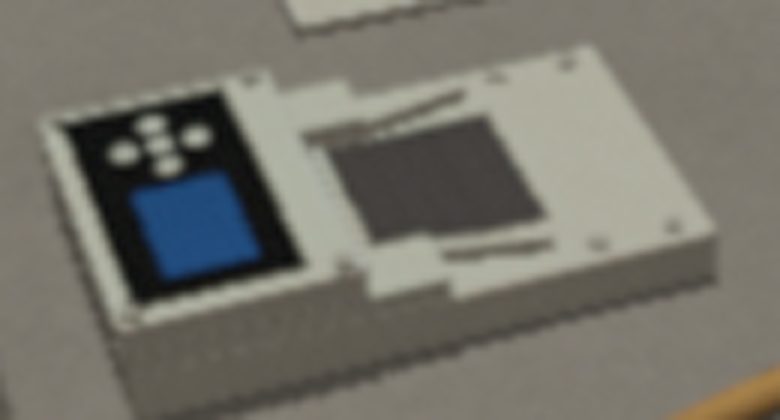

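```bash
cat > h.py <<'E'
import numpy as np, cv2
from scipy.optimize import least_squares
C={n:dict(np.load(f"pics/{n}0.npz")) for n in ["scene","top"]}
def proj(n,P):
    c=C[n]; P=np.atleast_2d(P); q=P@c["camera_from_world"][:3,:3].T+c["camera_from_world"][:3,3]
    q=q@c["camera_matrix"].T; return q[:,:2]/q[:,2:]
def ray(n,uv,z):
    c=C[n]; R=c["camera_from_world"][:3,:3]; t=c["camera_from_world"][:3,3]
    d=R.T@np.linalg.inv(c["camera_matrix"])@np.array([*uv,1]); o=-R.T@t
    return o+d*(z-o[2])/d[2]
def full(p,k,off): return (np.array(p)+.5)/k-.5+np.array(off)
def pose(x,L): # L local pts
    c,s=np.cos(x[2]),np.sin(x[2]); L=np.array(L,float)
    return np.c_[x[0]+c*L[:,0]-s*L[:,1],x[1]+s*L[:,0]+c*L[:,1],L[:,2]]
def fit(obs,x0):
    def f(x): return np.concatenate([(proj(n,pose(x,L))-U).ravel() for n,L,U in obs])
    r=least_squares(f,x0,loss="soft_l1"); return r.x,f(r.x).reshape(-1,2)
E
python3 - <<'E'
from h import *
Lf=[[60,50,12],[60,-50,12],[-60,-50,12],[-60,50,12]]
tf=full([[88,212],[312,103],[447,377],[220,490]],8,[165,130])
sfp=full([[445,540],[150,385],[352,133],[637,255]],8,[230,220])
# scene order check: front edge nearer camera
print(*[ray("top",u,12).round(1) for u in tf]); print(*[ray("scene",u,12).round(1) for u in sfp])
for o in ([("top",Lf,tf)],[("scene",Lf,sfp)],[("top",Lf,tf),("scene",Lf,sfp)]):
    x,r=fit(o,[500,150,.3]); print("frame",x.round(3)); print(r.round(2).tolist())
Ld=[[160,90,60],[160,-90,60],[40,-90,60],[40,90,60],[-140,90,30],[-140,-90,30]]
td=full([[143,45],[422,92],[392,272],[110,232],[63,508],[335,553]],4.8,[285,110])
Ls=[[160,-90,60],[160,90,60],[40,90,60],[-140,90,30],[-140,-90,30]]
sd=full([[40,118],[122,327],[360,262],[718,235],[590,45]],6,[145,130])
print(*[ray("top",u,l[2]).round(1) for u,l in zip(td,Ld)]);print(*[ray("scene",u,l[2]).round(1) for u,l in zip(sd,Ls)])
for o in ([("top",Ld,td)],[("scene",Ls,sd)],[("top",Ld,td),("scene",Ls,sd)]):
    x,r=fit(o,[500,-250,-.1]); print("dock",x.round(3)); print(r.round(2).tolist())
E
```

```text
[626.9 272.   12. ] [671.6 185.9  12. ] [565.6 130.5  12. ] [519.6 217.6  12. ]
[623.2 276.8  12. ] [667.7 183.8  12. ] [560.6 127.3  12. ] [512.3 216.8  12. ]
frame [5.95928e+02 2.01516e+02 4.78000e-01]
[[-0.5, 0.21], [0.37, -0.19], [0.32, -0.0], [-0.21, -0.02]]
frame [5.90928e+02 2.01051e+02 4.82000e-01]
[[-0.02, -1.52], [0.31, 0.16], [0.22, 0.46], [-0.57, 0.53]]
frame [5.93106e+02 2.01814e+02 4.81000e-01]
[[-0.65, 1.18], [0.18, 0.69], [0.23, 0.83], [-0.26, 0.9], [-0.66, -0.89], [-0.33, 0.72], [-0.31, 0.96], [-1.1, 1.09]]
[ 744.  -153.2   60. ] [ 718.5 -329.7   60. ] [ 604.4 -312.4   60. ] [ 625.5 -134.6   60. ] [ 450.8 -111.4   30. ] [ 425.9 -286.3   30. ]
[ 711.5 -333.8   60. ] [ 737.8 -156.    60. ] [ 623.  -143.6   60. ] [ 446.1 -107.4   30. ] [ 418.  -288.6   30. ]
dock [ 5.75030e+02 -2.18415e+02 -1.41000e-01]
[[-0.45, -0.69], [0.11, -0.77], [0.23, 0.8], [0.12, -0.59], [-0.57, 0.57], [0.51, 0.7]]
dock [ 568.366 -221.415   -6.44 ]
[[-0.44, -0.16], [-1.1, 0.03], [1.11, 0.78], [-0.01, -0.79], [0.53, -0.16]]
dock [ 5.72472e+02 -2.18554e+02 -1.46000e-01]
[[-0.1, 0.04], [0.41, 0.29], [0.31, 1.82], [0.25, 0.11], [-0.76, 1.21], [0.26, 1.65], [-1.59, 1.06], [-1.67, 1.35], [0.58, 1.79], [-0.58, -0.19], [-0.55, 0.46]]
```

```bash
cat >> h.py <<'E'
from scipy.spatial.transform import Rotation as Ro
def Rt(o): return Ro.from_euler("xyz",o["tcp_rot"]).as_matrix()
def state(o):
    R=Rt(o); print("t",round(o["time"],2),"tcp",o["tool_pos"].round(1),"zyaw",round(float(np.arctan2(R[1,2],R[0,2])),4),"F",o["contact_force"].round(1),"w",round(o["grip_width"],1),"q",o["joint_positions"].round(3))
def to(o,P,yaw=None):
    R=Rt(o); print("tool delta mm",(R.T@(np.array(P)-o["tool_pos"])).round(2))
    if yaw is not None:
        a=np.arctan2(R[1,2],R[0,2]); d=(yaw-a+np.pi)%(2*np.pi)-np.pi
        print("turn about tool x deg (tool x down => neg of world yaw):",round(-np.degrees(d),2))
E
python3 - <<'E'
from h import *
from plant import monitor
o=monitor.get_obs(); state(o); print(Rt(o).round(4))
to(o,[567.4,188.1,150],.48); to(o,[567.4,188.1,150],.48+np.pi)
to(o,[567.4,188.1,150],.48+np.pi)
E
```

```text
t 0.15 tcp [160.4 499.6 226.2] zyaw 1.26 F [ 0.2  0.3 -0.8] w 92.0 q [ 1.114  0.343  1.525 -0.     1.275 -0.146]
[[-5.000e-04 -9.521e-01  3.059e-01]
 [-1.000e-03  3.059e-01  9.521e-01]
 [-1.000e+00  1.000e-04 -1.100e-03]]
tool delta mm [  76.33 -482.75 -172.01]
turn about tool x deg (tool x down => neg of world yaw): 44.69
tool delta mm [  76.33 -482.75 -172.01]
turn about tool x deg (tool x down => neg of world yaw): -135.31
tool delta mm [  76.33 -482.75 -172.01]
turn about tool x deg (tool x down => neg of world yaw): -135.31
```

send_rows(
  commands=[
    [[0,0,0,7,0.0918],[0,0,0,7,0.0918],[0,0,0,7,0.0918],[0,0,0,7,0.0918],[0,0,0,7,0.0918],[0,0,0,7,0.0918],[0,0,0,2.7,0.0918]],
  ],
)

```text
time: 0.73
tool_pos: [159.8, 498.3, 223.9]
tcp_rot: [-2.477, 1.564, -2.02]
contact_force: [0.1, -1.3, 0.4]
grip_width: 91.7
```

```bash
python3 - <<'E'
from h import *
from plant import monitor
o=monitor.get_obs(); state(o)
to(o,[567.4,188.1,190],.48)
E
```

```text
t 0.73 tcp [159.8 498.3 223.9] zyaw 0.4566 F [ 0.1 -1.3  0.4] w 91.7 q [ 1.114  0.345  1.528 -0.     1.275  0.657]
tool delta mm [  34.57 -458.    229.29]
turn about tool x deg (tool x down => neg of world yaw): -1.34
```

send_rows(
  commands=[
    [[0,-0.036,0.018,0,0.0918],[0,-0.036,0.018,0,0.0918],[0,-0.036,0.018,0,0.0918],[0,-0.036,0.018,0,0.0918],[0,-0.036,0.018,0,0.0918],[0,-0.036,0.018,0,0.0918],[0,-0.036,0.018,0,0.0918],[0,-0.036,0.018,0,0.0918],[0,-0.036,0.018,0,0.0918],[0,-0.036,0.018,0,0.0918]],
  ],
)

```text
time: 1.57
tool_pos: [484.1, 249.6, 221.2]
tcp_rot: [-2.962, 1.561, -2.494]
contact_force: [-0.4, 0.6, 0.0]
grip_width: 91.6
```

```bash
python3 - <<'E'
from h import *
from plant import monitor
o=monitor.get_obs(); state(o); print(Rt(o).round(4))
to(o,[567.4,188.1,190],.48)
E
```

```text
t 1.57 tcp [484.1 249.6 221.2] zyaw 0.468 F [-0.4  0.6  0. ] w 91.6 q [ 0.337  0.388  1.47  -0.003  1.293 -0.13 ]
[[-0.0079 -0.4511  0.8925]
 [-0.006   0.8925  0.451 ]
 [-1.     -0.0018 -0.0097]]
tool delta mm [ 30.89 -92.4   46.88]
turn about tool x deg (tool x down => neg of world yaw): -0.69
```

send_rows(
  commands=[
    [[0.01,-0.035,0.018,-0.7,0.0918],[0.01,-0.035,0.018,0,0.0918],[0.01,-0.03,0.015,0,0.0918]],
  ],
)

```text
time: 1.82
tool_pos: [579.0, 180.0, 192.3]
tcp_rot: [-2.695, 1.565, -2.216]
contact_force: [-0.3, -0.4, -0.1]
grip_width: 92.1
```

```bash
python3 - <<'E'
from h import *
from plant import monitor,optics
o=monitor.get_obs(); state(o); print(Rt(o).round(4))
c=optics.capture("wrist"); np.savez("pics/w1.npz",pos=o["tool_pos"],R=Rt(o),**c); cv2.imwrite("pics/w1.png",cv2.resize(c["color"],None,fx=1.5,fy=1.5,interpolation=cv2.INTER_CUBIC))
o=monitor.get_obs(); state(o)
E
```

```text
t 1.82 tcp [579.  180.  192.3] zyaw 0.4791 F [-0.3 -0.4 -0.1] w 92.1 q [ 0.177  0.521  1.335 -0.004  1.29  -0.301]
[[-0.0037 -0.461   0.8874]
 [-0.0049  0.8874  0.461 ]
 [-1.     -0.0027 -0.0056]]
t 1.87 tcp [582.5 175.6 189.2] zyaw 0.4755 F [ 1.8 -3.5 -2. ] w 91.9 q [ 0.171  0.528  1.332 -0.007  1.287 -0.303]
```

View pics/w1.png

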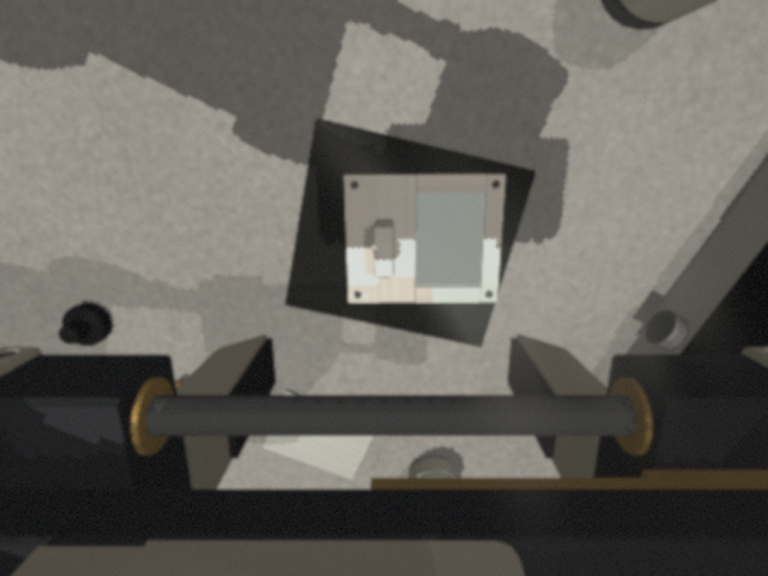

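The frame is in full view, with corners at about (344,174), (504,174), (498,302) and (348,303) in the 1.5x picture and the handle near (385,248).

```bash
python3 - <<'E'
import numpy as np,cv2
c=np.load("pics/w1.npz")["color"]
cv2.imwrite("pics/w1c.png",cv2.resize(c[108:212,220:346],None,fx=6,fy=6,interpolation=cv2.INTER_CUBIC))
E
```

```text
(no output)
```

View pics/w1c.png

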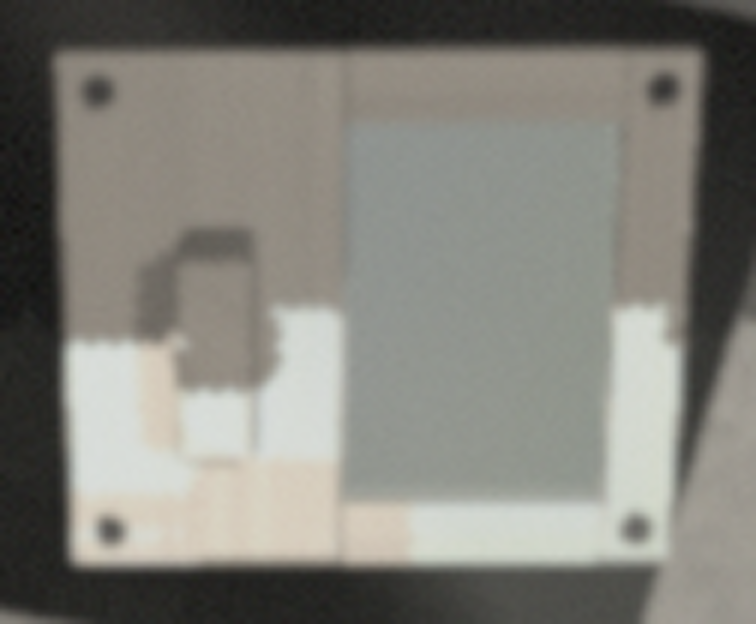

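```bash
cat >> h.py <<'E'
def wcam(f,name):
    d=np.load(f); T=np.eye(4); T[:3,:3]=d["R"]; T[:3,3]=d["pos"]
    C[name]=dict(camera_matrix=d["camera_matrix"],camera_from_world=np.linalg.inv(T@d["T_tool_cam"]))
E
python3 - <<'E'
from h import *
from plant import monitor
wcam("pics/w1.npz","w1")
Lf=[[-60,50,12],[60,50,12],[60,-50,12],[-60,-50,12]]
U=full([[54,50],[705,47],[668,563],[72,565]],6,[220,108])
Lh=[[-37,18,52],[-23,18,52],[-23,-18,52],[-37,-18,52]]
Uh=full([[178,258],[255,258],[250,460],[180,460]],6,[220,108])
print([ray("w1",u,12).round(1).tolist() for u in U]); 
print([ray("w1",u,52).round(1).tolist() for u in Uh])
x,r=fit([("w1",Lf,U)],[594,202,.48]); print(x.round(3),r.round(2).tolist())
x,r=fit([("w1",Lh,Uh)],[594,202,.48]); print(x.round(3),r.round(2).tolist())
x,r=fit([("w1",Lf,U),("w1",Lh,Uh)],[594,202,.48]); print(x.round(3),r.round(2).tolist())
h=pose(x,[[-30,0,20]])[0]; print(h)
o=monitor.get_obs(); state(o); to(o,h,x[2])
E
```

```text
[[518.0, 218.7, 12.0], [624.0, 274.5, 12.0], [670.3, 185.6, 12.0], [564.7, 129.9, 12.0]]
[[554.3, 201.5, 52.0], [565.7, 207.5, 52.0], [581.3, 175.9, 52.0], [570.5, 170.3, 52.0]]
[5.94271e+02 2.02195e+02 4.84000e-01] [[-0.18, 0.07], [0.07, 0.14], [0.34, -0.04], [-0.21, -0.18]]
[5.94717e+02 2.02356e+02 4.70000e-01] [[-0.57, -0.44], [0.51, -0.29], [0.93, 0.48], [-0.84, 0.33]]
[5.94396e+02 2.02442e+02 4.83000e-01] [[0.08, -0.16], [0.35, 0.07], [0.47, -0.09], [-0.09, -0.37], [-1.04, -0.2], [0.04, -0.22], [0.92, 0.55], [-0.85, 0.56]]
[567.8212248  188.52175619  20.        ]
t 1.87 tcp [582.5 175.6 189.2] zyaw 0.4755 F [ 1.8 -3.5 -2. ] w 91.9 q [ 0.171  0.528  1.332 -0.007  1.287 -0.303]
tool delta mm [169.19  19.03  -5.89]
turn about tool x deg (tool x down => neg of world yaw): -0.4
```

send_rows(
  commands=[
    [[0.03,0.01,-0.003,-0.4,0.0918],[0.03,0.009,-0.003,0,0.0918],[0.03,0,0,0,0.0918],[0.02,0,0,0,0.0918],[0,0,0,0,0.0918]],
  ],
)

```text
time: 2.28
tool_pos: [570.4, 184.8, 72.9]
tcp_rot: [-2.566, 1.561, -2.091]
contact_force: [-1.0, -0.3, 0.2]
grip_width: 91.5
```

```bash
python3 - <<'E'
from h import *
from plant import monitor
o=monitor.get_obs(); state(o); print(Rt(o)[2].round(4)); to(o,[567.8,188.5,20],.484)
E
```

```text
t 2.28 tcp [570.4 184.8  72.9] zyaw 0.4741 F [-1.  -0.3  0.2] w 91.5 q [ 0.189  0.633  1.495 -0.009  1.02  -0.28 ]
[-1.     -0.0052 -0.0081]
tool delta mm [52.84  4.73 -0.18]
turn about tool x deg (tool x down => neg of world yaw): -0.57
```

send_rows(
  commands=[
    [[0.018,0.004,0,-0.6,0.0918],[0.018,0.002,0,0,0.0918],[0.012,0.001,0,0,0.0918],[0.002,0,0,0,0.0918]],
  ],
)

```text
time: 2.62
tool_pos: [567.5, 191.5, 23.4]
tcp_rot: [-2.469, 1.562, -1.983]
contact_force: [-0.3, 0.2, -0.5]
grip_width: 91.5
```

```bash
python3 - <<'E'
from h import *
from plant import monitor,optics
o=monitor.get_obs(); state(o); print(Rt(o)[2].round(4)); to(o,[567.8,188.5,20],.484)
c=optics.capture("wrist"); np.savez("pics/w2.npz",pos=o["tool_pos"],R=Rt(o),**c); cv2.imwrite("pics/w2.png",cv2.resize(c["color"],None,fx=1.5,fy=1.5,interpolation=cv2.INTER_CUBIC))
E
```

```text
t 2.62 tcp [567.5 191.5  23.4] zyaw 0.4851 F [-0.3  0.2 -0.5] w 91.5 q [ 0.201  0.697  1.535 -0.009  0.915 -0.278]
[-1.     -0.0055 -0.007 ]
tool delta mm [ 3.41 -2.79 -1.1 ]
turn about tool x deg (tool x down => neg of world yaw): 0.07
```

View pics/w2.png

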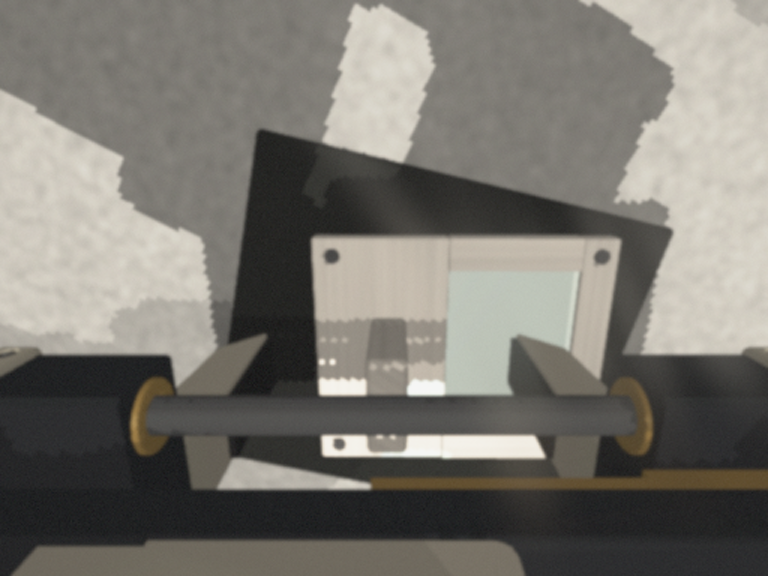

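The handle is centred between the fingers, at about (388,385). I'll trim the position and close.

send_rows(
  commands=[
    [[0.002,-0.0025,-0.001,0,0.0918],[0,0,0,0,0.03],[0,0,0,0,0.0],[0,0,0,0,0.0],[0,0,0,0,0.0],[0,0,0,0,0.0]],
  ],
)

```text
time: 3.17
tool_pos: [571.7, 188.9, 27.5]
tcp_rot: [-1.318, 1.562, -0.833]
contact_force: [-0.3, -0.5, -0.1]
grip_width: 63.3
```

```bash
python3 - <<'E'
from h import *
from plant import monitor
o=monitor.get_obs(); state(o); print(Rt(o)[2].round(4),o["moment"].round(2)); to(o,[567.8,188.5,20],.484)
E
```

```text
t 3.17 tcp [571.7 188.9  27.5] zyaw 0.4848 F [-0.3 -0.5 -0.1] w 63.3 q [ 0.196  0.691  1.532 -0.009  0.914 -0.283]
[-1.     -0.0084  0.0022] [-0.04 -0.02  0.01]
tool delta mm [ 7.48  1.53 -3.65]
turn about tool x deg (tool x down => neg of world yaw): 0.04
```

send_rows(
  commands=[
    [[0.004,0.001,-0.003,0,0.0],[0.001,0,0,0,0.0],[0,0,0,0,0.0],[0,0,0,0,0.0]],
  ],
)

```text
time: 3.5
tool_pos: [568.4, 188.3, 22.6]
tcp_rot: [-1.237, 1.562, -0.752]
contact_force: [0.0, -0.6, 0.1]
grip_width: 36.2
```

```bash
python3 - <<'E'
from h import *
from plant import monitor
o=monitor.get_obs(); state(o); print(Rt(o)[2].round(4),o["moment"].round(2)); to(o,[567.8,188.5,20],.484)
E
```

```text
t 3.5 tcp [568.4 188.3  22.6] zyaw 0.4847 F [ 0.  -0.6  0.1] w 36.2 q [ 0.196  0.693  1.546 -0.009  0.897 -0.283]
[-1.     -0.0086  0.003 ] [-0.02  0.07  0.02]
tool delta mm [ 2.56  0.5  -0.48]
turn about tool x deg (tool x down => neg of world yaw): 0.04
```

Well centred now, so I'll close fully.

send_rows(
  commands=[
    [[0.001,0,-0.0004,0,0.0],[0,0,0,0,0.0],[0,0,0,0,0.0],[0,0,0,0,0.0],[0,0,0,0,0.0]],
  ],
)

```text
time: 3.92
tool_pos: [567.8, 188.1, 21.2]
tcp_rot: [-1.312, 1.562, -0.827]
contact_force: [-0.1, 0.8, 0.2]
grip_width: 13.7
```

```bash
python3 - <<'E'
from h import *
from plant import monitor
o=monitor.get_obs(); state(o); print(Rt(o)[2].round(4),o["moment"].round(2)); to(o,[567.8,188.5,20],.484)
E
```

```text
t 3.92 tcp [567.8 188.1  21.2] zyaw 0.4847 F [-0.1  0.8  0.2] w 13.7 q [ 0.196  0.694  1.548 -0.01   0.895 -0.283]
[-1.     -0.0084  0.0022] [-0.09  0.12 -0.02]
tool delta mm [1.18 0.39 0.16]
turn about tool x deg (tool x down => neg of world yaw): 0.04
```

send_rows(
  commands=[
    [[-0.005,0,0,0,0.0],[-0.01,0,0,0,0.0],[-0.02,0,0,0,0.0],[-0.025,0,0,0,0.0],[-0.025,0,0,0,0.0],[-0.02,0,0,0,0.0],[-0.01,0,0,0,0.0]],
  ],
)

```text
time: 4.5
tool_pos: [563.6, 188.2, 139.4]
tcp_rot: [-2.636, 1.56, -2.152]
contact_force: [0.1, 0.6, -2.6]
grip_width: 14.1
```

```bash
python3 - <<'E'
from h import *
from plant import monitor,optics
o=monitor.get_obs(); state(o); print(Rt(o)[2].round(4),o["moment"].round(2)); to(o,[464,-203,130],-.145)
c=optics.capture("wrist"); np.savez("pics/w3.npz",pos=o["tool_pos"],R=Rt(o),**c); cv2.imwrite("pics/w3.png",c["color"])
E
```

```text
t 4.5 tcp [563.6 188.2 139.4] zyaw 0.4847 F [ 0.1  0.6 -2.6] w 14.1 q [ 0.197  0.549  1.442 -0.008  1.158 -0.284]
[-0.9999 -0.005  -0.009 ] [-0.05 -0.04  0.01]
tool delta mm [  13.32 -299.62 -270.32]
turn about tool x deg (tool x down => neg of world yaw): 36.08
```

View pics/w3.png

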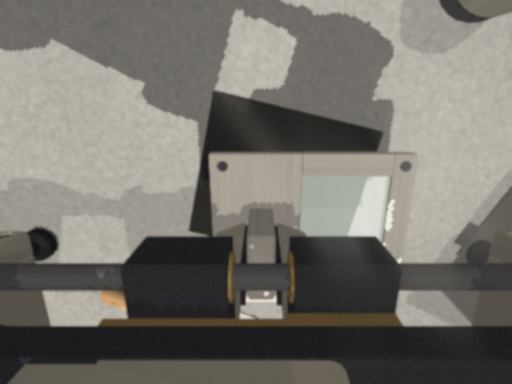

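send_rows(
  commands=[
    [[-0.002,-0.015,-0.013,0,0.0],[-0.002,-0.03,-0.027,0,0.0],[-0.002,-0.03,-0.027,0,0.0],[-0.002,-0.03,-0.027,0,0.0],[-0.002,-0.03,-0.027,0,0.0],[-0.002,-0.03,-0.027,0,0.0],[-0.002,-0.03,-0.027,0,0.0],[-0.002,-0.03,-0.027,0,0.0],[-0.002,-0.025,-0.022,0,0.0],[-0.001,-0.015,-0.013,0,0.0]],
  ],
)

```text
time: 5.38
tool_pos: [474.3, -163.5, 164.1]
tcp_rot: [-1.93, 1.565, -1.434]
contact_force: [0.2, -0.1, -2.2]
grip_width: 14.1
```

```bash
python3 - <<'E'
from h import *
from plant import monitor,optics
o=monitor.get_obs(); state(o); print(Rt(o)[2].round(4),o["moment"].round(2)); to(o,[464,-203,130],-.145)
E
```

```text
t 5.38 tcp [ 474.3 -163.5  164.1] zyaw 0.4961 F [ 0.2 -0.1 -2.2] w 14.1 q [-0.482  0.36   1.684 -0.005  1.094 -0.976]
[-1.     -0.0052 -0.002 ] [-0.07  0.02 -0.05]
tool delta mm [ 34.33 -29.7  -27.76]
turn about tool x deg (tool x down => neg of world yaw): 36.73
```

send_rows(
  commands=[
    [[0,-0.008,-0.005,4,0.0],[0,-0.004,-0.003,7,0.0],[0,0,0,7,0.0],[0,0,0,7,0.0],[0,0,0,7,0.0],[0,0,0,4,0.0],[0,0,0,0.5,0.0]],
  ],
)

```text
time: 5.97
tool_pos: [467.9, -184.9, 163.6]
tcp_rot: [-1.872, 1.565, -2.041]
contact_force: [-0.6, 0.9, -3.3]
grip_width: 13.8
```

```bash
python3 - <<'E'
from h import *
from plant import monitor,optics
o=monitor.get_obs(); state(o); print(Rt(o)[2].round(4),o["moment"].round(2)); to(o,[464,-203,130],-.145)
c=optics.capture("wrist"); np.savez("pics/w4.npz",pos=o["tool_pos"],R=Rt(o),**c); cv2.imwrite("pics/w4.png",cv2.resize(c["color"],None,fx=1.5,fy=1.5,interpolation=cv2.INTER_CUBIC))
E
```

```text
t 5.97 tcp [ 467.9 -184.9  163.6] zyaw -0.169 F [-0.6  0.9 -3.3] w 13.8 q [-0.525  0.365  1.678 -0.007  1.098 -0.353]
[-1.     -0.0057 -0.0018] [-0.11  0.04  0.04]
tool delta mm [ 33.7  -18.26  -0.72]
turn about tool x deg (tool x down => neg of world yaw): -1.38
```

View pics/w4.png

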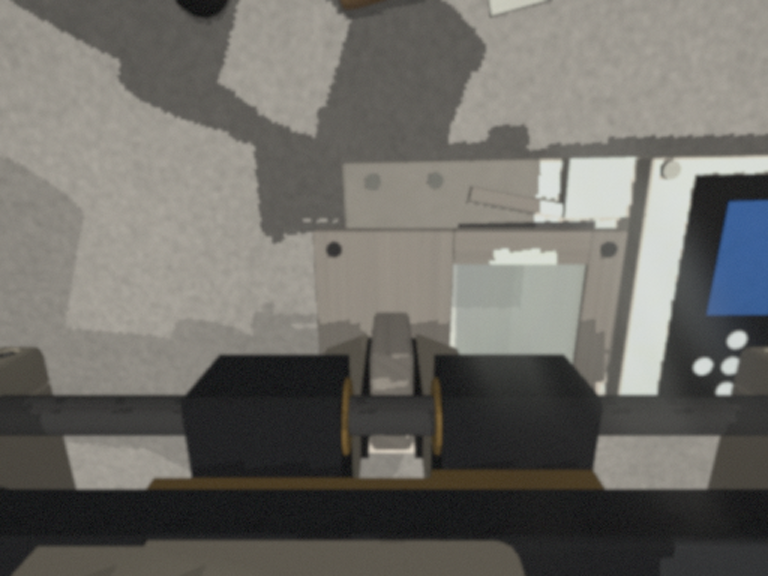

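The wrist view shows the dock's left side: deck corner at about (343,163), left guide from (470,192) to (560,210) and hood edge at about x=645.

```bash
python3 - <<'E'
import numpy as np,cv2
c=np.load("pics/w4.npz")["color"]
cv2.imwrite("pics/w4a.png",cv2.resize(c[95:175,215:345],None,fx=6,fy=6,interpolation=cv2.INTER_CUBIC))
cv2.imwrite("pics/w4b.png",cv2.resize(c[95:275,345:512],None,fx=3.3,fy=3.3,interpolation=cv2.INTER_CUBIC))
cv2.imwrite("pics/w4c.png",cv2.resize(c[95:175,345:475],None,fx=6,fy=6,interpolation=cv2.INTER_CUBIC))
E
```

```text
(no output)
```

View pics/w4a.png

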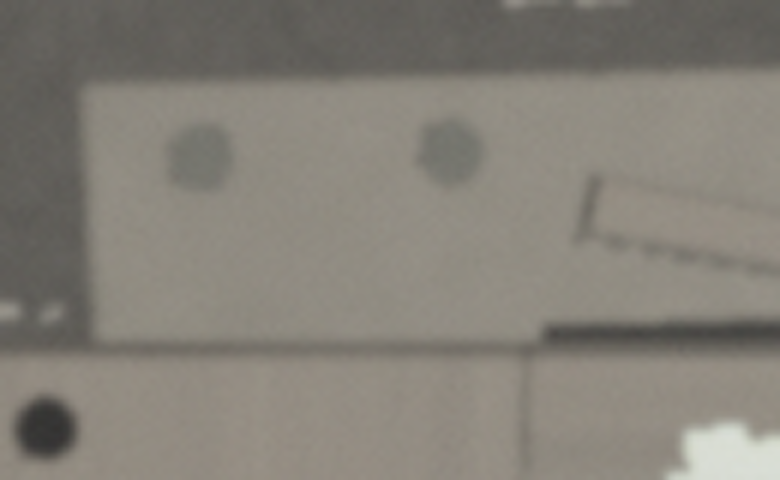

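View pics/w4c.png

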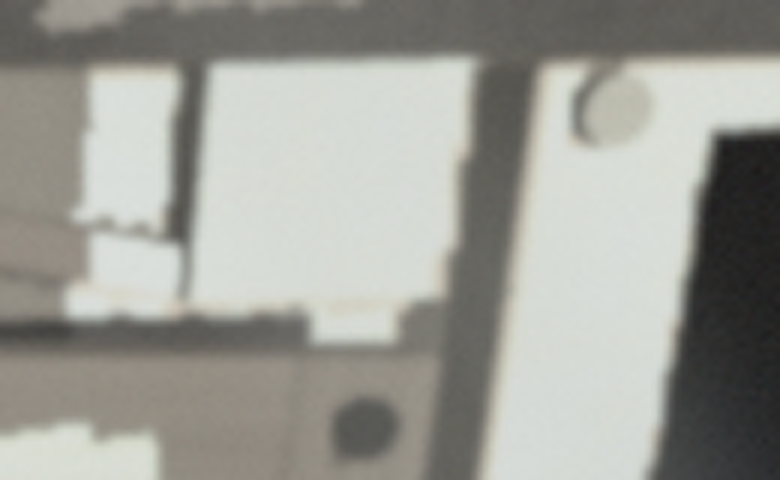

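View pics/w4b.png

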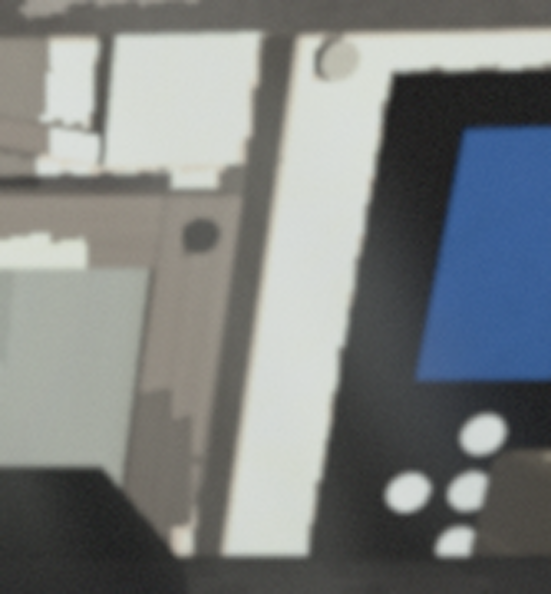

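```bash
cat > dockfit.py <<'E'
from h import *
wcam("pics/w4.npz","w4")
A=lambda p:full(p,6,[215,95]); Cc=lambda p:full(p,6,[345,95]); B=lambda p:full(p,3.3,[345,95])
X=[(A([82,85]),30,'x',-140),(A([95,340]),30,'x',-140),(Cc([540,63]),60,'x',40),(Cc([482,480]),60,'x',40),(B([222,553]),60,'x',40),
 (A([82,85]),30,'y',90),(A([430,76]),30,'y',90),(A([780,70]),30,'y',90),(Cc([540,63]),60,'y',90)]
P=np.array([ray("w4",u,z) for u,z,_,_ in X])
def loc(x,P):
    c,s=np.cos(x[2]),np.sin(x[2]); d=P[:,:2]-x[:2]; return np.c_[c*d[:,0]+s*d[:,1],-s*d[:,0]+c*d[:,1]]
def f(x):
    l=loc(x,P); return [l[i,0 if a=='x' else 1]-v for i,(_,_,a,v) in enumerate(X)]
r=least_squares(f,[573,-219,-.145],loss="soft_l1"); xd=r.x
if __name__=="__main__":
    print(xd.round(3),np.round(f(xd),2))
    # guide
    for z in (30,38): print("guide",z,loc(xd,np.array([ray("w4",A(p),z) for p in([597,178],[578,238])])).round(1))
    for p,z in [((130,0),0)]: pass
    # frame held: corners at RL,FL
    d=np.load("pics/w4.npz"); print("tcp in dock",loc(xd,d["pos"][None]).round(1))
E
python3 dockfit.py
```

```text
[ 5.72701e+02 -2.19228e+02 -1.51000e-01] [ 1.57  1.7  -1.19 -0.59 -0.48 -0.37  0.03 -0.02  0.36]
guide 30 [[-56.9  73.9]
 [-59.6  64.5]]
guide 38 [[-58.3  74.5]
 [-60.9  65.4]]
tcp in dock [[-108.8   18.2]]
```

send_rows(
  commands=[
    [[0,-0.01,0,-1.2,0.0],[0,-0.01,0,0,0.0],[0.02,0,0,0,0.0],[0.03,0,0,0,0.0],[0.03,0,0,0,0.0],[0.01,0,0,0,0.0],[0.005,0,0,0,0.0],[0,0,0,0,0.0]],
  ],
)

```text
time: 6.68
tool_pos: [465.2, -208.5, 66.6]
tcp_rot: [-1.291, 1.563, -1.422]
contact_force: [-0.4, 0.4, -2.7]
grip_width: 13.5
```

```bash
python3 - <<'E'
from h import *
from plant import monitor,optics
o=monitor.get_obs(); state(o); print(Rt(o)[2].round(4),o["moment"].round(2)); to(o,[464,-203,47],-.148)
E
```

```text
t 6.68 tcp [ 465.2 -208.5   66.6] zyaw -0.1316 F [-0.4  0.4 -2.7] w 13.5 q [-0.568  0.503  1.774 -0.008  0.859 -0.431]
[-1.     -0.0078  0.0022] [-0.07  0.13 -0.02]
tool delta mm [19.55  5.47 -2.  ]
turn about tool x deg (tool x down => neg of world yaw): 0.94
```

send_rows(
  commands=[
    [[0,0.004,-0.001,0.7,0.0],[0.003,0.001,-0.001,0.2,0.0],[0.003,0,0,0,0.0],[0,0,0,0,0.0]],
  ],
)

```text
time: 7.02
tool_pos: [465.3, -203.9, 62.6]
tcp_rot: [-0.977, 1.559, -1.124]
contact_force: [0.1, 0.3, -2.8]
grip_width: 13.4
```

```bash
python3 - <<'E'
from h import *
from plant import monitor,optics
o=monitor.get_obs(); state(o); print(Rt(o)[2].round(4),o["moment"].round(2)); to(o,[464,-203,47],-.148)
c=optics.capture("wrist"); np.savez("pics/w5.npz",pos=o["tool_pos"],R=Rt(o),**c); cv2.imwrite("pics/w5.png",cv2.resize(c["color"][90:290,180:480],None,fx=2.6,fy=2.6,interpolation=cv2.INTER_CUBIC))
E
```

```text
t 7.02 tcp [ 465.3 -203.9   62.6] zyaw -0.1477 F [ 0.1  0.3 -2.8] w 13.4 q [-0.56   0.505  1.786 -0.008  0.841 -0.407]
[-0.9999 -0.0095  0.0064] [-0.13  0.11  0.01]
tool delta mm [15.59  0.86 -1.51]
turn about tool x deg (tool x down => neg of world yaw): 0.02
```

View pics/w5.png

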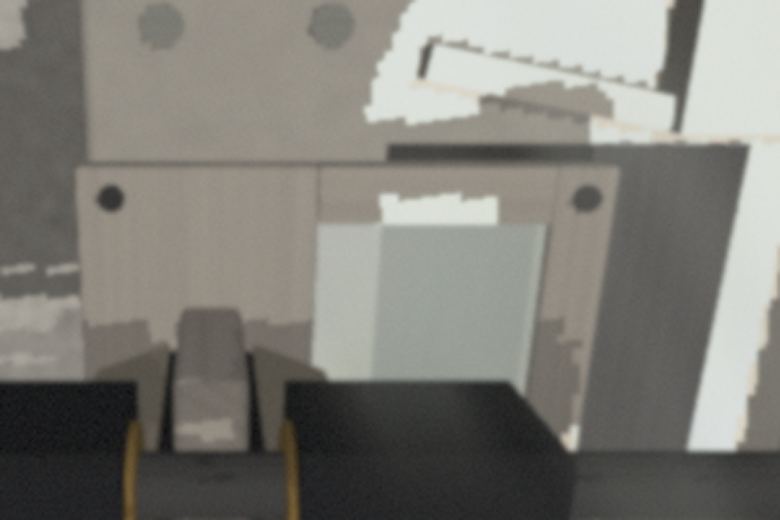

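The frame's left edge (row 165) runs parallel to the dock edge and inside the guide. Now I'll lower it gently onto the deck.

send_rows(
  commands=[
    [[0.005,0.0005,-0.001,0,0.0],[0.005,0,0,0,0.0],[0.003,0,0,0,0.0],[0.002,0,0,0,0.0]],
  ],
)

```text
time: 7.4
tool_pos: [465.7, -204.1, 48.2]
tcp_rot: [-0.824, 1.555, -0.971]
contact_force: [-0.2, 0.5, -3.1]
grip_width: 13.7
```

```bash
python3 - <<'E'
from h import *
from plant import monitor,optics
o=monitor.get_obs(); state(o); print(Rt(o)[2].round(4),o["moment"].round(2)); to(o,[464,-203,47],-.148)
E
```

```text
t 7.4 tcp [ 465.7 -204.1   48.2] zyaw -0.1471 F [-0.2  0.5 -3.1] w 13.7 q [-0.56   0.526  1.801 -0.009  0.8   -0.407]
[-0.9999 -0.0113  0.0104] [-0.04  0.12 -0.01]
tool delta mm [ 1.19  0.82 -1.81]
turn about tool x deg (tool x down => neg of world yaw): 0.05
```

send_rows(
  commands=[
    [[0.001,0,0,0,0.0],[0.001,0,0,0,0.0]],
  ],
)

```text
time: 7.57
tool_pos: [465.8, -204.2, 47.1]
tcp_rot: [-0.825, 1.555, -0.972]
contact_force: [-3.8, 3.3, 19.5]
grip_width: 13.9
```

send_rows(
  commands=[
    [[0.001,0,0,0,0.0],[0.001,0,0,0,0.0]],
  ],
)

```text
time: 7.73
tool_pos: [465.7, -204.1, 47.3]
tcp_rot: [-0.841, 1.555, -0.988]
contact_force: [-2.7, 1.2, 8.2]
grip_width: 13.8
```

```bash
python3 - <<'E'
from h import *
from plant import monitor,optics
o=monitor.get_obs(); state(o); print(Rt(o)[2].round(4),o["moment"].round(2)); to(o,[464,-203,47],-.148)
E
```

```text
t 7.73 tcp [ 465.7 -204.1   47.3] zyaw -0.1468 F [-2.7  1.2  8.2] w 13.8 q [-0.56   0.528  1.801 -0.009  0.798 -0.407]
[-0.9999 -0.0115  0.0103] [ 0.39  0.91 -0.09]
tool delta mm [ 0.26  0.86 -1.8 ]
turn about tool x deg (tool x down => neg of world yaw): 0.07
```

Contact came at z=47.2, as predicted. Checking frame against dock in one picture before sliding.

```bash
python3 - <<'E'
from h import *
from plant import monitor,optics
o=monitor.get_obs()
c=optics.capture("wrist"); np.savez("pics/w6.npz",pos=o["tool_pos"],R=Rt(o),**c); cv2.imwrite("pics/w6.png",cv2.resize(c["color"][80:290,180:480],None,fx=2.6,fy=2.6,interpolation=cv2.INTER_CUBIC))
c=optics.capture("top"); cv2.imwrite("pics/t6.png",cv2.resize(c["color"][110:240,285:385],None,fx=4.6,fy=4.6,interpolation=cv2.INTER_CUBIC))
state(monitor.get_obs())
E
python3 - <<'E'
from dockfit import *
print(loc(np.array([572.7,-219.2,-.149]),np.array([[465.7,-204.1,47]])))
E
```

```text
t 7.83 tcp [ 465.7 -204.1   47.3] zyaw -0.1469 F [-3.3  1.1  9.9] w 13.3 q [-0.56   0.528  1.802 -0.009  0.798 -0.407]
[[-108.05602655   -0.95138136]]
```

View pics/w6.png

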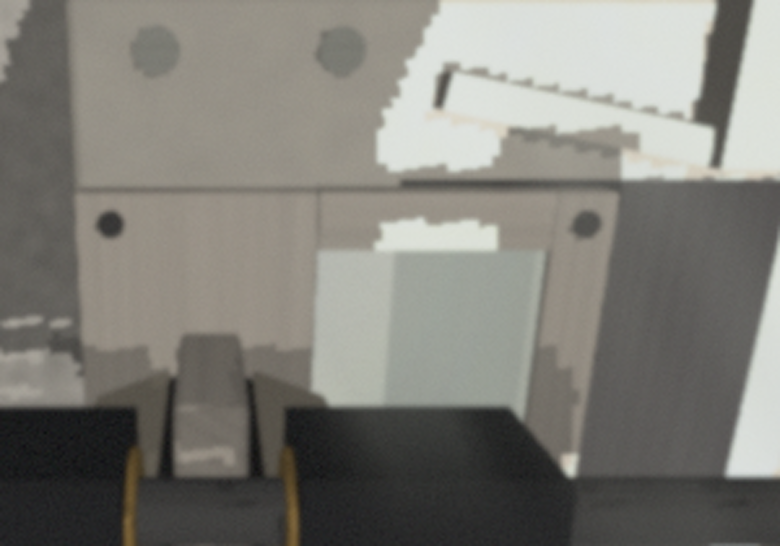

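View pics/t6.png

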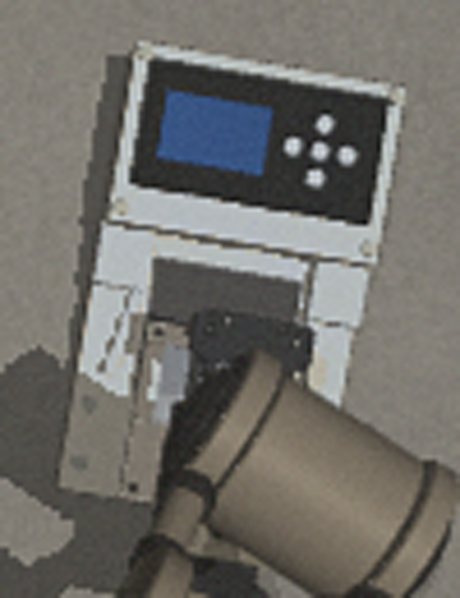

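```bash
python3 - <<'E'
from dockfit import *
wcam("pics/w6.npz","w6"); F=lambda p:full(p,2.6,[180,80]); xd=np.array([572.7,-219.2,-.149])
for n,p,z in [("frame RL top",(75,189),38),("frame FL top",(620,189),38),("deck NL",(66,0),30),("guide near inner",(435,110),38),("guide near outer",(452,66),38),("guide far outer",(716,127),38),("guide far inner",(712,168),38),("slab corner",(716,175),30)]:
    print(n,loc(xd,ray("w6",F(p),z)[None]).round(1))
E
```

```text
frame RL top [[-137.3   49.8]]
frame FL top [[-19.2  50. ]]
deck NL [[-138.6   88.5]]
guide near inner [[-61.   66.6]]
guide near outer [[-58.3  75.5]]
guide far outer [[-0.9 63.2]]
guide far inner [[-0.  54.5]]
slab corner [[ 6.5 51.8]]
```

send_rows(
  commands=[
    [[0,0,0.004,0,0.0],[0,0,0.005,0,0.0],[0,0,0.005,0,0.0],[0,0,0.004,0,0.0]],
  ],
)

```text
time: 8.17
tool_pos: [484.1, -206.9, 47.9]
tcp_rot: [-0.844, 1.555, -0.991]
contact_force: [-0.8, 0.0, -2.4]
grip_width: 14.0
```

```bash
cat > d.py <<'E'
from dockfit import *
from plant import monitor
o=monitor.get_obs(); state(o); xd=np.array([572.7,-219.2,-.149])
R=Rt(o); print(R[2].round(4),"tcp dock",loc(xd,o["tool_pos"][None]).round(2),"Ftool",(R.T@o["contact_force"]).round(1),"M",(R.T@o["moment"]).round(2))
E
python3 d.py
```

```text
t 8.17 tcp [ 484.1 -206.9   47.9] zyaw -0.1474 F [-0.8  0.  -2.4] w 14.0 q [-0.546  0.552  1.75  -0.009  0.826 -0.392]
[-0.9999 -0.0115  0.0102] tcp dock [[-89.39  -1.03]] Ftool [ 2.4 -0.1 -0.8] M [-0.02  0.06 -0.09]
```

send_rows(
  commands=[
    [[0.0005,0,0.005,0,0.0],[0.0005,0,0.006,0,0.0],[0.0003,0,0.006,0,0.0],[0.0003,0,0.006,0,0.0],[0.0002,0,0.005,0,0.0]],
  ],
)

```text
time: 8.58
tool_pos: [509.9, -210.4, 47.2]
tcp_rot: [-1.678, 1.561, -1.824]
contact_force: [-2.8, 0.3, 2.7]
grip_width: 14.1
```

```bash
python3 d.py
```

```text
t 8.58 tcp [ 509.9 -210.4   47.2] zyaw -0.146 F [-2.8  0.3  2.7] w 14.1 q [-0.525  0.593  1.668 -0.013  0.878 -0.371]
[-0.9999 -0.01   -0.0011] tcp dock [[-63.4   -0.59]] Ftool [-2.7 -0.1 -2.8] M [-0.04  0.37 -0.01]
```

send_rows(
  commands=[
    [[0,0,0.004,0,0.0],[0,0,0.004,0,0.0],[0.0002,0,0.004,0,0.0]],
  ],
)

```text
time: 8.83
tool_pos: [523.0, -212.3, 47.2]
tcp_rot: [-1.756, 1.561, -1.902]
contact_force: [-6.9, 1.5, 9.0]
grip_width: 13.9
```

```bash
python3 d.py;  python3 - <<'E'
from h import *
from plant import monitor,optics
o=monitor.get_obs()
c=optics.capture("wrist"); np.savez("pics/w7.npz",pos=o["tool_pos"],R=Rt(o),**c); cv2.imwrite("pics/w7.png",cv2.resize(c["color"][80:290,180:480],None,fx=2.6,fy=2.6,interpolation=cv2.INTER_CUBIC))
E
```

```text
t 8.83 tcp [ 523.  -212.3   47.2] zyaw -0.1456 F [-6.9  1.5  9. ] w 13.9 q [-0.516  0.611  1.63  -0.013  0.899 -0.362]
[-0.9999 -0.0101 -0.0019] tcp dock [[-50.19  -0.6 ]] Ftool [-9.   0.4 -7. ] M [-0.05  0.95  0.01]
```

View pics/w7.png

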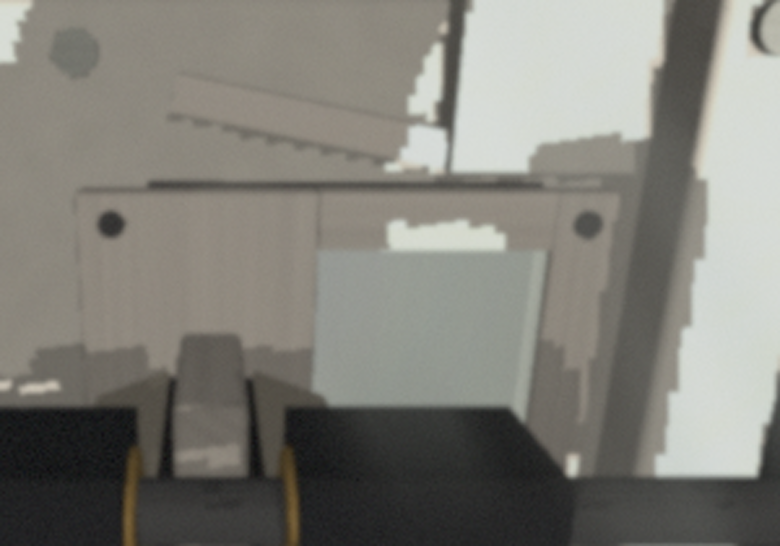

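send_rows(
  commands=[
    [[-0.0004,0,0.001,0,0.0],[-0.0003,0,0.002,0,0.0],[0,0,0.002,0,0.0]],
  ],
)

```text
time: 9.13
tool_pos: [529.7, -213.2, 47.2]
tcp_rot: [-1.633, 1.561, -1.779]
contact_force: [-4.4, -0.4, 5.8]
grip_width: 14.0
```

```bash
python3 d.py
```

```text
t 9.13 tcp [ 529.7 -213.2   47.2] zyaw -0.1456 F [-4.4 -0.4  5.8] w 14.0 q [-0.512  0.62   1.612 -0.012  0.907 -0.358]
[-9.999e-01 -1.000e-02 -6.000e-04] tcp dock [[-43.45  -0.49]] Ftool [-5.8 -1.1 -4.2] M [-0.04  0.72  0.09]
```

send_rows(
  commands=[
    [[-0.0004,0,0.002,0,0.0],[-0.0002,0,0.002,0,0.0],[0,0,0.002,0,0.0],[0,0,0.0015,0,0.0]],
  ],
)

```text
time: 9.47
tool_pos: [538.1, -214.3, 47.2]
tcp_rot: [-1.648, 1.561, -1.793]
contact_force: [-2.3, 0.5, 0.1]
grip_width: 13.6
```

```bash
python3 d.py
```

```text
t 9.47 tcp [ 538.1 -214.3   47.2] zyaw -0.1456 F [-2.3  0.5  0.1] w 13.6 q [-0.506  0.632  1.587 -0.012  0.92  -0.353]
[-1.0e+00 -9.8e-03 -8.0e-04] tcp dock [[-34.98  -0.33]] Ftool [-0.1  0.1 -2.3] M [-0.05  0.14 -0.04]
```

send_rows(
  commands=[
    [[0,0,0.0008,0,0.0],[0,0,0.0008,0,0.0],[0,0,0.0008,0,0.0]],
  ],
)

```text
time: 9.72
tool_pos: [540.8, -214.8, 47.2]
tcp_rot: [-1.639, 1.561, -1.784]
contact_force: [-2.3, -0.4, 0.5]
grip_width: 13.8
```

send_rows(
  commands=[
    [[0,0,0.0008,0,0.0],[0,0,0.0008,0,0.0],[0,0,0.0008,0,0.0]],
  ],
)

```text
time: 9.97
tool_pos: [543.4, -215.1, 47.2]
tcp_rot: [-1.644, 1.561, -1.789]
contact_force: [-1.2, -0.0, -0.1]
grip_width: 13.9
```

```bash
python3 d.py
```

```text
t 9.97 tcp [ 543.4 -215.1   47.2] zyaw -0.1456 F [-1.2 -0.  -0.1] w 13.9 q [-0.503  0.639  1.571 -0.012  0.929 -0.35 ]
[-1.0e+00 -9.8e-03 -7.0e-04] tcp dock [[-29.61  -0.31]] Ftool [ 0.1 -0.2 -1.1] M [-0.07  0.16 -0.03]
```

send_rows(
  commands=[
    [[0,0,0.0008,0,0.0],[0,0,0.0008,0,0.0],[0,0,0.0008,0,0.0]],
  ],
)

```text
time: 10.22
tool_pos: [546.0, -215.5, 47.3]
tcp_rot: [-1.637, 1.561, -1.783]
contact_force: [-1.3, 0.4, -1.0]
grip_width: 13.8
```

send_rows(
  commands=[
    [[0,0,0.0008,0,0.0],[0,0,0.0008,0,0.0],[0,0,0.0008,0,0.0]],
  ],
)

```text
time: 10.47
tool_pos: [548.6, -215.9, 47.2]
tcp_rot: [-1.643, 1.561, -1.789]
contact_force: [-1.6, -0.8, -0.8]
grip_width: 13.8
```

send_rows(
  commands=[
    [[0,0,0.0008,0,0.0],[0,0,0.0008,0,0.0],[0,0,0.0008,0,0.0]],
  ],
)

```text
time: 10.72
tool_pos: [551.2, -216.3, 47.2]
tcp_rot: [-1.65, 1.561, -1.796]
contact_force: [-2.1, -0.9, -0.8]
grip_width: 14.0
```

```bash
python3 d.py
```

```text
t 10.72 tcp [ 551.2 -216.3   47.2] zyaw -0.1457 F [-2.1 -0.9 -0.8] w 14.0 q [-0.498  0.651  1.547 -0.012  0.941 -0.346]
[-1.0e+00 -9.7e-03 -8.0e-04] tcp dock [[-21.7   -0.29]] Ftool [ 0.8 -1.2 -1.9] M [-0.07  0.2  -0.07]
```

send_rows(
  commands=[
    [[0,0,0.0008,0,0.0],[0,0,0.0008,0,0.0]],
  ],
)

```text
time: 10.88
tool_pos: [553.0, -216.5, 47.3]
tcp_rot: [-1.644, 1.561, -1.789]
contact_force: [-1.9, 0.5, -0.6]
grip_width: 14.0
```

send_rows(
  commands=[
    [[0,0,0.0008,0,0.0],[0,0,0.0008,0,0.0]],
  ],
)

```text
time: 11.05
tool_pos: [554.5, -216.7, 47.2]
tcp_rot: [-1.707, 1.561, -1.853]
contact_force: [-5.1, 0.9, 1.9]
grip_width: 13.7
```

send_rows(
  commands=[
    [[0,0,0.0008,0,0.0],[0,0,0.0008,0,0.0]],
  ],
)

```text
time: 11.22
tool_pos: [554.5, -216.6, 47.4]
tcp_rot: [-2.079, 1.56, -2.225]
contact_force: [-5.8, -0.3, 4.1]
grip_width: 13.4
```

```bash
python3 d.py
```

```text
t 11.22 tcp [ 554.5 -216.6   47.4] zyaw -0.1457 F [-5.8 -0.3  4.1] w 13.4 q [-0.496  0.657  1.533 -0.013  0.953 -0.342]
[-0.9999 -0.0092 -0.0051] tcp dock [[-18.33  -0.16]] Ftool [-4.1 -1.1 -5.7] M [ 0.05  0.68 -0.08]
```

Stop felt at TCP x=554.5, with about 5.7 N along the slide axis. That puts the front edge roughly 30 mm inside the lip, within the stated range. Now pressing on gently.

send_rows(
  commands=[
    [[0,0,0.0012,0,0.0],[0,0,0.0012,0,0.0]],
  ],
)

```text
time: 11.38
tool_pos: [554.8, -216.6, 47.9]
tcp_rot: [-2.428, 1.558, -2.574]
contact_force: [-6.8, 0.8, 4.5]
grip_width: 13.6
```

```bash
python3 d.py
```

```text
t 11.38 tcp [ 554.8 -216.6   47.9] zyaw -0.1459 F [-6.8  0.8  4.5] w 13.6 q [-0.495  0.659  1.527 -0.014  0.962 -0.341]
[-0.9999 -0.0086 -0.0099] tcp dock [[-18.11  -0.11]] Ftool [-4.4 -0.3 -6.9] M [ 0.06  0.73 -0.12]
```

send_rows(
  commands=[
    [[0,0,0.0015,0,0.0],[0,0,0.0015,0,0.0]],
  ],
)

```text
time: 11.55
tool_pos: [555.6, -216.7, 48.3]
tcp_rot: [-2.641, 1.554, -2.787]
contact_force: [-6.7, 2.0, 4.3]
grip_width: 13.9
```

```bash
python3 d.py
```

```text
t 11.55 tcp [ 555.6 -216.7   48.3] zyaw -0.1462 F [-6.7  2.   4.3] w 13.9 q [-0.494  0.662  1.52  -0.015  0.971 -0.339]
[-0.9999 -0.0081 -0.0148] tcp dock [[-17.3   -0.05]] Ftool [-4.2  1.  -7. ] M [ 0.03  0.8  -0.14]
```

send_rows(
  commands=[
    [[0.0006,0,0.0025,0,0.0],[0.0006,0,0.0025,0,0.0]],
  ],
)

```text
time: 11.72
tool_pos: [557.7, -217.0, 48.1]
tcp_rot: [-2.792, 1.549, -2.938]
contact_force: [-11.0, 2.2, 10.0]
grip_width: 13.8
```

```bash
python3 d.py
```

```text
t 11.72 tcp [ 557.7 -217.    48.1] zyaw -0.1463 F [-11.    2.2  10. ] w 13.8 q [-0.491  0.668  1.507 -0.017  0.983 -0.336]
[-0.9998 -0.0076 -0.0209] tcp dock [[-15.18  -0.03]] Ftool [ -9.8   0.5 -11.4] M [ 0.04  1.19 -0.1 ]
```

send_rows(
  commands=[
    [[-0.0008,0,0.002,0,0.0],[-0.0006,0,0.002,0,0.0]],
  ],
)

```text
time: 11.88
tool_pos: [558.6, -217.0, 49.7]
tcp_rot: [-2.902, 1.542, -3.049]
contact_force: [-6.5, -0.0, -0.9]
grip_width: 14.0
```

```bash
python3 d.py
```

```text
t 11.88 tcp [ 558.6 -217.    49.7] zyaw -0.1465 F [-6.5 -0.  -0.9] w 14.0 q [-0.49   0.671  1.496 -0.019  0.999 -0.333]
[-0.9996 -0.0069 -0.0281] tcp dock [[-14.29   0.09]] Ftool [ 1.1 -1.  -6.4] M [ 0.09  1.08 -0.35]
```

send_rows(
  commands=[
    [[0.0012,0,0.003,0,0.0]],
  ],
)

```text
time: 11.97
tool_pos: [559.8, -217.2, 48.8]
tcp_rot: [-2.938, 1.538, -3.084]
contact_force: [-12.8, 1.7, 11.6]
grip_width: 13.7
```

```bash
python3 d.py
```

```text
t 11.97 tcp [ 559.8 -217.2   48.8] zyaw -0.1465 F [-12.8   1.7  11.6] w 13.7 q [-0.489  0.676  1.489 -0.02   1.005 -0.331]
[-0.9995 -0.0066 -0.0321] tcp dock [[-13.1    0.06]] Ftool [-11.1  -0.2 -13.3] M [ 0.04  1.42 -0.15]
```

send_rows(
  commands=[
    [[0.0015,0,0.002,0,0.0]],
  ],
)

```text
time: 12.05
tool_pos: [559.7, -217.2, 47.9]
tcp_rot: [-2.973, 1.534, -3.119]
contact_force: [-14.6, 2.9, 12.5]
grip_width: 14.1
```

```bash
python3 d.py
```

```text
t 12.05 tcp [ 559.7 -217.2   47.9] zyaw -0.1465 F [-14.6   2.9  12.5] w 14.1 q [-0.488  0.679  1.486 -0.022  1.009 -0.33 ]
[-0.9993 -0.0063 -0.0368] tcp dock [[-13.19   0.06]] Ftool [-11.9   0.7 -15.3] M [ 0.03  1.58 -0.06]
```

```bash
python3 d.py; python3 - <<'E'
from h import *
from plant import monitor,optics
o=monitor.get_obs()
c=optics.capture("wrist"); np.savez("pics/w8.npz",pos=o["tool_pos"],R=Rt(o),**c); cv2.imwrite("pics/w8.png",cv2.resize(c["color"][80:290,180:480],None,fx=2.6,fy=2.6,interpolation=cv2.INTER_CUBIC))
c=optics.capture("scene"); cv2.imwrite("pics/s8.png",cv2.resize(c["color"][120:210,140:280],None,fx=5.5,fy=5.5,interpolation=cv2.INTER_CUBIC))
E
python3 d.py
```

```text
t 12.05 tcp [ 559.7 -217.2   47.9] zyaw -0.1465 F [-14.6   2.9  12.5] w 14.1 q [-0.488  0.679  1.486 -0.022  1.009 -0.33 ]
[-0.9993 -0.0063 -0.0368] tcp dock [[-13.19   0.06]] Ftool [-11.9   0.7 -15.3] M [ 0.03  1.58 -0.06]
t 12.15 tcp [ 559.7 -217.2   48. ] zyaw -0.1465 F [-13.3   2.2  12.2] w 14.1 q [-0.488  0.679  1.486 -0.021  1.009 -0.33 ]
[-0.9993 -0.0063 -0.0364] tcp dock [[-13.12   0.05]] Ftool [-11.7   0.1 -13.9] M [-0.02  1.37 -0.07]
```

View pics/w8.png

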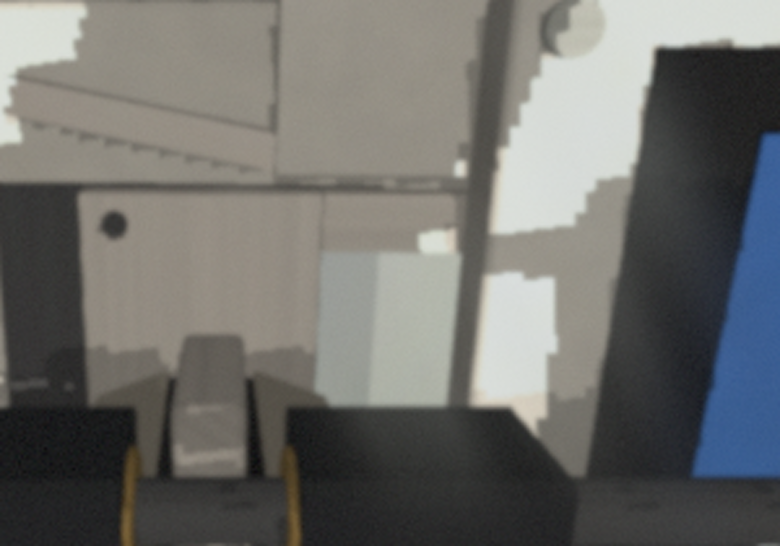

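View pics/s8.png

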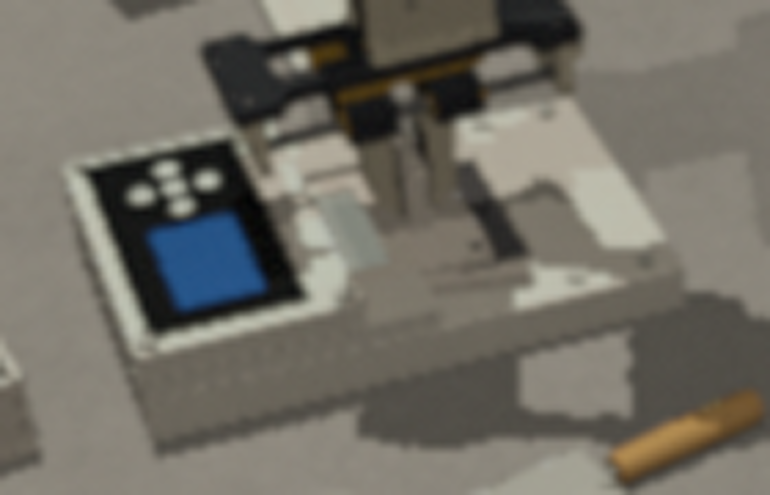

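send_rows(
  commands=[
    [[-0.0003,0,0.003,0,0.0]],
  ],
)

```text
time: 12.23
tool_pos: [560.3, -217.2, 48.9]
tcp_rot: [-3.001, 1.529, 3.136]
contact_force: [-12.7, 2.2, 10.6]
grip_width: 13.7
```

```bash
python3 d.py
```

```text
t 12.23 tcp [ 560.3 -217.2   48.9] zyaw -0.1464 F [-12.7   2.2  10.6] w 13.7 q [-0.487  0.681  1.478 -0.023  1.019 -0.328]
[-0.9991 -0.0059 -0.0413] tcp dock [[-12.54   0.11]] Ftool [-10.    0.3 -13.4] M [ 0.08  1.53 -0.11]
```

send_rows(
  commands=[
    [[0,0,0.003,0,0.0]],
  ],
)

```text
time: 12.32
tool_pos: [561.1, -217.4, 49.6]
tcp_rot: [-3.021, 1.525, 3.116]
contact_force: [-12.8, 1.4, 9.3]
grip_width: 14.0
```

```bash
python3 d.py
```

```text
t 12.32 tcp [ 561.1 -217.4   49.6] zyaw -0.1465 F [-12.8   1.4   9.3] w 14.0 q [-0.486  0.684  1.471 -0.024  1.029 -0.327]
[-0.9989 -0.0056 -0.0459] tcp dock [[-11.7   0.1]] Ftool [ -8.7  -0.6 -13.3] M [ 0.03  1.45 -0.13]
```

send_rows(
  commands=[
    [[0,0,0.003,0,0.0]],
  ],
)

```text
time: 12.4
tool_pos: [561.9, -217.5, 50.2]
tcp_rot: [-3.039, 1.52, 3.097]
contact_force: [-12.7, 1.6, 9.8]
grip_width: 14.2
```

```bash
python3 d.py
```

```text
t 12.4 tcp [ 561.9 -217.5   50.2] zyaw -0.1466 F [-12.7   1.6   9.8] w 14.2 q [-0.485  0.686  1.463 -0.025  1.038 -0.325]
[-0.9987 -0.0052 -0.0508] tcp dock [[-10.93   0.11]] Ftool [ -9.1  -0.4 -13.3] M [ 0.02  1.53 -0.17]
```

send_rows(
  commands=[
    [[0,0,0.003,0,0.0]],
  ],
)

```text
time: 12.48
tool_pos: [562.6, -217.6, 50.7]
tcp_rot: [-3.055, 1.515, 3.082]
contact_force: [-12.1, 2.2, 8.8]
grip_width: 13.8
```

```bash
python3 d.py
```

```text
t 12.48 tcp [ 562.6 -217.6   50.7] zyaw -0.1466 F [-12.1   2.2   8.8] w 13.8 q [-0.484  0.689  1.455 -0.027  1.048 -0.323]
[-0.9984 -0.0048 -0.0558] tcp dock [[-10.2    0.13]] Ftool [ -8.1   0.3 -12.8] M [ 0.06  1.51 -0.17]
```

```bash
python3 - <<'E'
from h import *
from plant import monitor,optics
o=monitor.get_obs()
c=optics.capture("wrist"); np.savez("pics/w9.npz",pos=o["tool_pos"],R=Rt(o),**c); cv2.imwrite("pics/w9.png",cv2.resize(c["color"][80:290,180:480],None,fx=2.6,fy=2.6,interpolation=cv2.INTER_CUBIC))
E
python3 d.py
```

```text
t 12.53 tcp [ 562.8 -217.6   50.8] zyaw -0.1466 F [-12.5   1.9   8.8] w 13.9 q [-0.484  0.69   1.455 -0.027  1.049 -0.323]
[-0.9984 -0.0049 -0.0558] tcp dock [[-9.98  0.1 ]] Ftool [ -8.1   0.1 -13.1] M [ 0.07  1.52 -0.15]
```

View pics/w9.png

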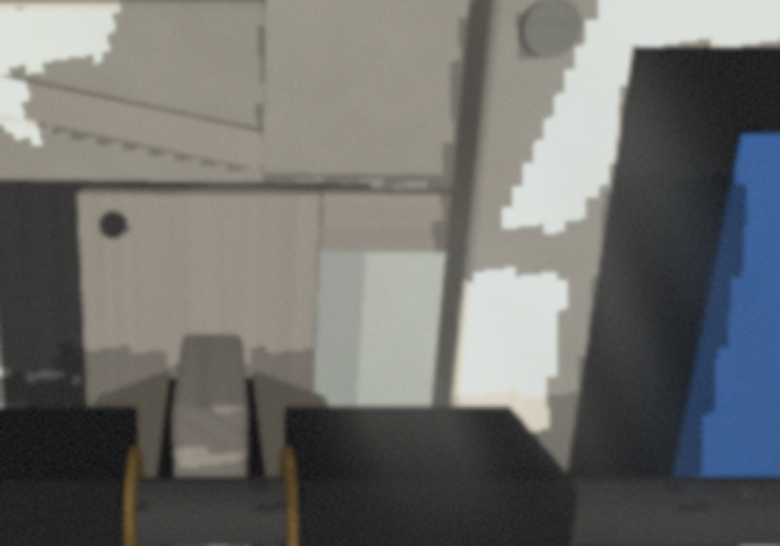

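send_rows(
  commands=[
    [[0.0,0,0.004,0,0.0]],
  ],
)

```text
time: 12.62
tool_pos: [562.9, -217.6, 51.0]
tcp_rot: [-3.077, 1.506, 3.06]
contact_force: [-22.0, 2.6, 14.5]
grip_width: 13.8
```

```bash
python3 d.py
```

```text
t 12.62 tcp [ 562.9 -217.6   51. ] zyaw -0.1464 F [-22.    2.6  14.5] w 13.8 q [-0.482  0.694  1.446 -0.029  1.062 -0.321]
[-0.9979 -0.0042 -0.0646] tcp dock [[-9.92  0.16]] Ftool [-13.1  -0.7 -23.1] M [ 0.04  3.08 -0.34]
```

The hard end is felt: force jumped to 22 N with no more travel, about 8 mm after first touch. The wrist has pitched about 0.06 rad under load, so I'll ease the push and press the rear back down flat.

send_rows(
  commands=[
    [[0.002,0,0.001,0,0.0]],
  ],
)

```text
time: 12.7
tool_pos: [562.4, -217.6, 50.1]
tcp_rot: [-3.08, 1.503, 3.056]
contact_force: [-6.6, 1.6, 10.4]
grip_width: 14.5
```

```bash
python3 d.py
```

```text
t 12.7 tcp [ 562.4 -217.6   50.1] zyaw -0.1466 F [-6.6  1.6 10.4] w 14.5 q [-0.482  0.696  1.445 -0.03   1.064 -0.32 ]
[-0.9977 -0.0041 -0.0676] tcp dock [[-10.44   0.06]] Ftool [-9.9  0.6 -7.4] M [ 0.01  0.1  -0.02]
```

send_rows(
  commands=[
    [[0.0025,0,0.0012,0,0.0]],
  ],
)

```text
time: 12.78
tool_pos: [562.0, -217.5, 48.8]
tcp_rot: [-3.086, 1.5, 3.051]
contact_force: [-12.9, 4.2, 13.5]
grip_width: 14.8
```

```bash
python3 d.py
```

```text
t 12.78 tcp [ 562.  -217.5   48.8] zyaw -0.1468 F [-12.9   4.2  13.5] w 14.8 q [-0.482  0.698  1.444 -0.031  1.064 -0.32 ]
[-0.9975 -0.0039 -0.0705] tcp dock [[-10.87   0.1 ]] Ftool [-12.6   2.2 -14.3] M [0.   1.31 0.17]
```

send_rows(
  commands=[
    [[0.0005,0,0.003,0,0.0]],
  ],
)

```text
time: 12.87
tool_pos: [562.1, -217.4, 49.0]
tcp_rot: [-3.097, 1.494, 3.04]
contact_force: [-19.3, 2.7, 14.8]
grip_width: 14.3
```

```bash
python3 d.py
```

```text
t 12.87 tcp [ 562.1 -217.4   49. ] zyaw -0.1468 F [-19.3   2.7  14.8] w 14.3 q [-0.481  0.701  1.438 -0.032  1.074 -0.318]
[-0.9971 -0.0034 -0.0764] tcp dock [[-10.73   0.2 ]] Ftool [-13.2  -0.2 -20.6] M [ 0.05  2.38 -0.11]
```

Force again climbs to about 20 N with no travel, which matches the hard end. I'll check against the dock in the picture.

```bash
python3 - <<'E'
from h import *
from plant import monitor,optics
o=monitor.get_obs()
c=optics.capture("wrist"); np.savez("pics/w10.npz",pos=o["tool_pos"],R=Rt(o),**c); cv2.imwrite("pics/w10.png",cv2.resize(c["color"][80:290,180:480],None,fx=2.6,fy=2.6,interpolation=cv2.INTER_CUBIC))
c=optics.capture("scene"); cv2.imwrite("pics/s10.png",cv2.resize(c["color"][120:210,140:280],None,fx=5.5,fy=5.5,interpolation=cv2.INTER_CUBIC))
E
python3 d.py
```

```text
t 12.97 tcp [ 562.1 -217.4   49.1] zyaw -0.1467 F [-15.9   2.3  13.1] w 14.4 q [-0.481  0.701  1.437 -0.032  1.075 -0.318]
[-0.9971 -0.0034 -0.0767] tcp dock [[-10.72   0.17]] Ftool [-11.8  -0.1 -17. ] M [ 0.03  1.86 -0.04]
```

View pics/w10.png

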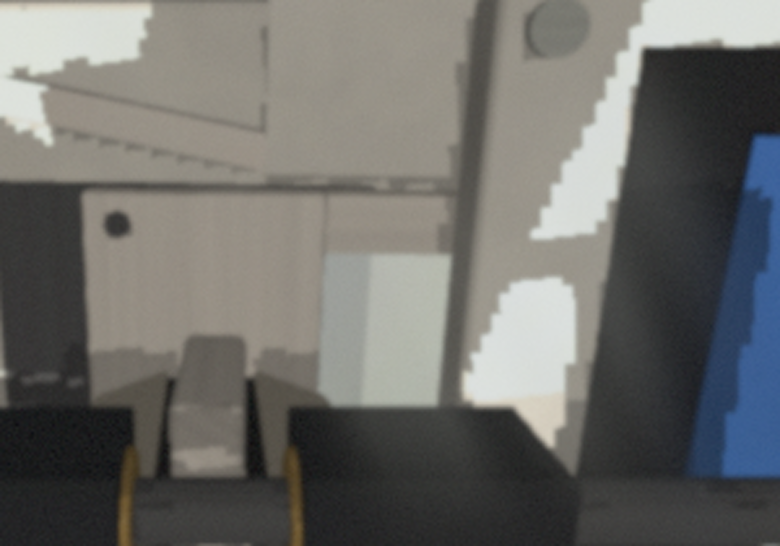

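View pics/s10.png

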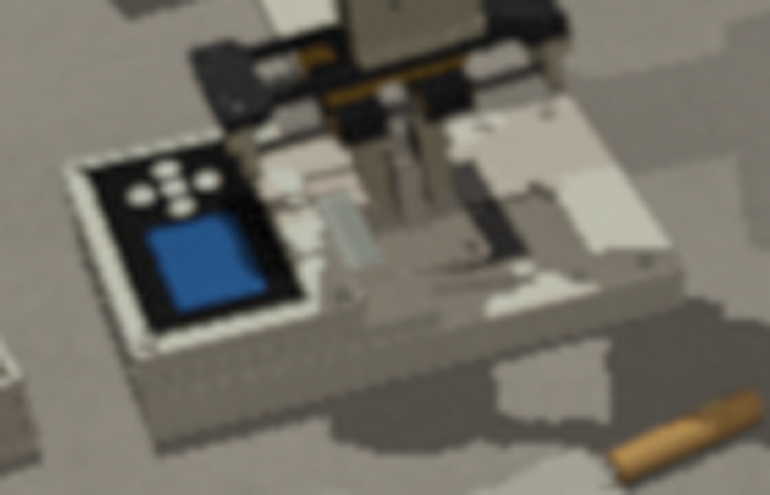

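```bash
python3 - <<'E'
from dockfit import *
xd=np.array([572.7,-219.2,-.149]); F=lambda p:full(p,2.6,[180,80])
D={"w7":[(77,190),(449,125)],"w8":[(80,192),(277,130)],"w9":[(78,190),(263,130)],"w10":[(82,190),(266,130)]}
hole={"w7":(110,224),"w8":(113,224),"w9":(113,224),"w10":(117,224)}
mid={"w7":(318,193),"w8":(322,194),"w9":(321,192),"w10":(325,194)}
for n,(c,g) in D.items():
    wcam(f"pics/{n}.npz",n)
    print(n,"corner z38,42",[loc(xd,ray(n,F(c),z)[None])[0].round(1) for z in(38,42)],"hole",[loc(xd,ray(n,F(hole[n]),z)[None])[0].round(1) for z in(38,42)],"mid",[loc(xd,ray(n,F(mid[n]),z)[None])[0].round(1) for z in(38,40)],"slab edge z38",loc(xd,ray(n,F(g),38)[None])[0].round(1))
E
```

```text
w7 corner z38,42 [array([-79.2,  49.9]), array([-78.5,  50.6])] hole [array([-72.3,  42.4]), array([-71.8,  43.3])] mid [array([-27.1,  49.5]), array([-27.4,  49.8])] slab edge z38 [-0.2 64. ]
w8 corner z38,42 [array([-42.2,  49.8]), array([-41.3,  50.5])] hole [array([-35.2,  42.8]), array([-34.5,  43.6])] mid [array([10.5, 49.9]), array([10.3, 50.3])] slab edge z38 [ 0.4 63.5]
w9 corner z38,42 [array([-40.5,  49.7]), array([-39.6,  50.4])] hole [array([-32.9,  42.1]), array([-32.2,  43. ])] mid [array([13.4, 50. ]), array([13.2, 50.3])] slab edge z38 [ 0.3 63.3]
w10 corner z38,42 [array([-40.1,  50. ]), array([-39.1,  50.7])] hole [array([-32.5,  42.5]), array([-31.7,  43.4])] mid [array([13.3, 50. ]), array([13.2, 50.4])] slab edge z38 [ 0.3 63.5]
```

The frame's middle line and hole have moved 8.0–8.6 mm past first touch, so it is home. Now I'll watch the held push for about a second.

```bash
python3 - <<'E'
from plant import monitor,optics
for i in range(20):
    c=optics.capture("top")
    if i%4==3:
        o=monitor.get_obs(); print(round(o["time"],2),o["tool_pos"].round(2),o["contact_force"].round(1),round(o["grip_width"],2))
import cv2; cv2.imwrite("pics/t10.png",c["color"])
E
python3 d.py
```

```text
13.17 [ 562.14 -217.44   49.13] [-15.3   3.2  12.7] 14.96
13.37 [ 562.14 -217.44   49.12] [-15.8   3.3  13.2] 14.85
13.57 [ 562.16 -217.42   49.16] [-15.5   3.2  12.9] 14.77
13.77 [ 562.16 -217.44   49.15] [-15.7   3.2  12.7] 14.74
13.97 [ 562.15 -217.42   49.14] [-15.2   1.9  12.7] 14.86
t 13.97 tcp [ 562.2 -217.4   49.1] zyaw -0.1468 F [-15.2   1.9  12.7] w 14.9 q [-0.481  0.701  1.438 -0.032  1.074 -0.318]
[-0.9971 -0.0034 -0.0762] tcp dock [[-10.7    0.19]] Ftool [-11.5  -0.4 -16.3] M [ 0.03  1.76 -0.04]
```

View pics/t10.png

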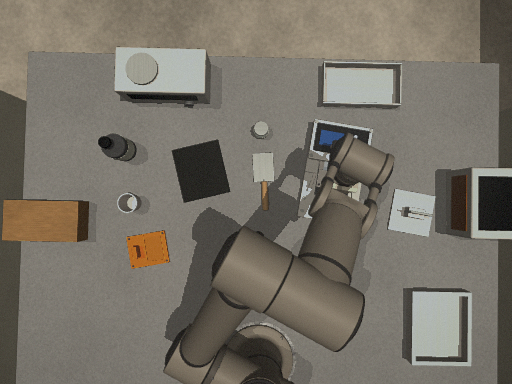

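```bash
python3 -c "
from plant import close_job
print(close_job())"
```

```text
the job is handed in; nothing more can be done
None
```

I slid the window frame into the dock, pressed it against the sprung stop to its hard end, and handed the job in with the fingers still holding it there. One thing to know when clamping: it is tilted about 2–3°, with the rear edge a few millimetres off the deck.

- **Pick and placing:** I gripped the frame by its handle block and laid it flat on the deck between the guides. It was centred to within about 1 mm and square to the slot.
- **Stop:** I eased it in at about 10 mm/s. The stop was first felt with the front edge about 30 mm inside the lip, at roughly 5–6 N.
- **Fully home:** The camera shows about 8 mm of travel after first touch. A further push then raised the force to 19–22 N with no movement, which is more than the spring plus my friction estimate (about 15 N). I had no direct reading of the stop's travel.
- **Final hold:** Over the last second the position stayed within about 0.03 mm. The push was steady at about 15 N and the grip was closed on the block at about 14.8 mm.
- **Other things:** The final top view shows the other objects where they were. The clamp knob was hidden under the arm, so I could not confirm it.
- **Tilt:** Under the push the wrist pitched forward to about 0.076 rad (4°). Pressing down brought the frame only partly back to flat. The block also sits slightly wedged in the pads, which read 14.8 mm instead of 14.

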